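# Refit the toothed T-handle of a market stall's refill station and shut its valve

### The job

The T-handle of the lotion refill station's valve has been left on the table. Put it back on the valve's toothed stem, turning it until the teeth mesh and it goes fully home, and then turn the valve clockwise (seen from above) until it stops, so that it is shut. Leave the handle on and let go, without knocking over or shoving the stock around it.

Things in the scene. Friction and masses are not known exactly. Their poses are not given: they have to be found in the camera images.
- handle: Dark steel T-handle, about 0.32 kg, standing on its hub. Origin: centre of the hub's underside, z up. Hub 53 diameter, 29 tall; its socket, open below, is 43 diameter, 25 deep, with 5 inward teeth in the lowest 14 mm, 6.5 wide, evenly spaced, reaching in to radius 12.5, one on the +x side. Above it a neck 14 diameter, 19 long, then a crossbar along x (see handle_bar).
- handle_bar (a point): Centre of the handle's flat-sided crossbar, 56 above the handle's origin on its axis: 100 long (x), 14 wide (y), 16 high. Grip it here across its 14 mm from above, in the middle; the hub's top is 27 below this point, and fingertips must stay above it.
- valve_seat (a point): Fixed point on the valve's upright axis, about 100 above the table, at the top of the 50 diameter flange where the hub's underside rests when home. Its axes are the refill station's (x from the spout to the canister), NOT those of the teeth. Steel block below: 90 by 100, 72 tall. White canister lying 90 to 250 behind (+x), its cap reaching 148 above the table.
- stem_tip (a point): Top of the fixed-height toothed stem on the axis, 23 above valve_seat; does not turn. Core 22 diameter, tapered to 10 over its top 6 mm; 5 outward teeth, 6.5 wide, 14 high, out to radius 19, every 72 degrees. Their angle differs each time and is not measured: find it by touch or eye. Teeth on teeth, the hub stops 14 above home; matched within about 5 degrees it drops in, at any of 5 turns.
- valve (a joint): Valve stem angle: 0 open, 1.57 shut at its stop; grows clockwise seen from above. Starts at 0.1 to 0.95. Does not tell the teeth's angle (sleeve clamped differently each time). About 0.3 N m to turn, no spring: stays where left, holds still while the hub rubs with under 15 N. If it turns before the hub is home, tooth flanks touch and bind: ease back a little and press again.
- bottle_a: purple lotion bottle with a dark cap, 52 diameter, 150 tall; origin at the centre of its underside. Leave it standing.
- bottle_b: purple lotion bottle with a dark cap, 52 diameter, 150 tall; origin at the centre of its underside. Leave it standing.
- jar_a: amber glass jar with a brass lid, 60 diameter, 70 tall; origin at the centre of its underside. Leave it standing.
- jar_b: amber glass jar with a brass lid, 60 diameter, 70 tall; origin at the centre of its underside. Leave it standing.
- carton_a: pink carton, 50 (its x) by 130 (its y) by 40 tall; origin at the centre of its underside. Leave it where it is.
- carton_b: pink carton, 50 (its x) by 130 (its y) by 40 tall; origin at the centre of its underside. Leave it where it is.
Mind the look-alikes: they are no part of the job. Of the things like the handle, leave any that is green, red or turquoise; of the rest the larger one is meant.

How it is judged:
On the way, in this order (a step that is already met when the one before it is completed fails the run):
1. the handle is meshed and fully home on the stem (z of handle in the frame of valve_seat below 0.004 m and horizontal distance between handle and valve_seat below 0.004 m and angle between handle's own z axis and vertical below 0.08 rad), for 0.2 s.
2. the valve is turned shut with the handle home (all of step 1 and value of joint valve above 1.47 rad), for 0.2 s.
At the end, for the whole second after the job is handed in: The handle is home on the stem (underside within 4 mm of the flange, within 4 mm of the axis, upright within 0.08 rad), at rest, and the valve is shut (joint above 1.47 rad) (all of step 2 and linear speed of handle below 0.02 m/s); the robot touches nothing.
It fails at once if a bottle, jar or carton is moved more than 30 mm or a bottle or jar tipped over (distance of any of bottle_a, bottle_b, jar_a, jar_b, carton_a, carton_b from where it was at the start of the episode above 0.03 m or angle between any of bottle_a, bottle_b, jar_a, jar_b's own z axis and vertical above 0.5 rad).
It also fails if it takes over 64 s, if anything falls off the work surface, if the arm or the gripper's body presses on something with over 40 N, if the wrist force passes 120 N, or if a joint passes its speed limit or range.

### The arm

A 6-joint arm with a two-finger parallel gripper is mounted at the origin on the work surface. World frame = base frame: x ahead of the robot, y to its left, z up, the work surface at z = 0. Lengths are in m, angles in rad, forces in N, time in s.
With the tool pointing down it reaches from about 0.35 to 0.925 m from the base axis. Payload 6.4 kg.
Tool frame: the origin (TCP) lies on the centre line of the jaws, within the pads' length; the fingertips stand arm.tip_extent ahead of it and the grasp point (between the pads) lies 5 mm behind it (arm.tip_extent is the distance from the TCP to the fingertips, in m); z points along the fingers, y is the line along which they close (so a half turn about z gives the same grasp; the last joint's range is limited). The gripper opens to 94 mm and grips with 3 to 60 N. Pads are 16 mm wide; open, the fingers measure 119 mm over their backs; the gripper's body (75 mm by 177 mm) begins 78 mm behind the grasp point.
Start: joints at [-1.502, 0.245, 1.558, -0, 1.339, -0.174], TCP at [0.156, -0.631, 0.219] pointing down, gripper open.
Joint ranges: [-3.13, 3.13], [-1.02, 2.26], [0.13, 2.54], [-0.95, 4.09], [0.21, 2.88], [-2.74, 2.74]. Speed limits (rad/s): [2.57, 2.57, 3.14, 3.14, 3.14, 3.14].

### API

Orientations are given as a rotation vector (axis times angle).
In Python, from cell import arm gives the robot as it stands.
- The arm moves only by the tool jog_arm, never from a script. Its argument "targets" is a list of rows, each an object with "dp": the shift along the tool's x, y, z in m, a list of three; "yaw": the turn about the tool's z in rad; "hand": the opening, from 0 (shut) to 1 (fully open). In form: [{"dp": [tx, ty, tz], "yaw": yaw, "hand": hand}, ...]. A call has 1 to 20 rows; each row is the pose to reach, as a shift and turn from the pose commanded when the call began, along the tool's axes at that moment; what a row does not reach only later rows make up. A row lasts 1/10 s, in which the tool goes at most 50 mm and 8.59 degrees, less where a joint would pass 70% of its speed; a pose out of reach is approached as far as the arm can. A call with a gripper value outside its range is refused whole. The fingers move at their own pace and stop on an object; "squeeze" is the grip in N (left out, the last holds). Time passes only in rows, so rows that repeat a pose let the fingers close. It gives the time, the measured TCP pose, the force, the opening and the grip force at its end, in the units of the state.
- arm.state(): the state, without advancing time (a new reading comes with each control period).
- arm.grab_frame(name): name is "side" or "top" or "wrist"; returns (picture, depth): 384x512x3 uint8, blue, green, red; 384x512 float32, m along the optical axis (not along the pixel's ray), 0 where there is no reading.
- arm.camera_info(name): a dict with "K" (3x3 intrinsics, pixels), "rvec" (rotation vector, rad) and "tvec" (3), from world to camera coordinates, as OpenCV has them. Camera axes: x right, y down, z forward; pixel columns grow to the right and rows downward; lengths in m; the calibration is good to about 2 mm. A picture is of the moment at which its call begins: read the wrist's pose just before it. camera_info takes no time and is no camera call; for the wrist camera it gives the pose at the moment of the call.
- arm.job_done(): hands the job in; it is judged then, once.
The state is a dict: "clock": time; "q": joint angles; "qvel": joint speeds; "effort": joint torques, N m; "ee_pos": TCP position; "eef_rot": TCP orientation; "force": force on the tool from outside, world axes, zero at the start; "wrist_torque": the same for the moment, N m; "width": finger opening in m; "finger_force": force on a finger pad.
Only numpy, scipy, OpenCV 4.12 (cv2) and the standard library are available. Lean on these libraries where they do the work, as an engineer would, in place of code of your own. Each camera call takes 0.05 s, during which the arm holds its last target. There are 200 camera calls.

## Working session

There is one attempt and no reset: what is moved stays moved. The work goes in short steps, Python scripts to look and compute and a tool call to move; the robot and the scene stay as the last step left them, time stands still between calls to the robot, and variables do not carry over. Pictures are saved under pics/ and viewed, at most 10 in all, crops included, and the job is handed in when it is done.

Besides the shell and the picture viewer there is one more tool, called after "Emit:" as name(argument=value, ...), one argument or row to a line, values as JSON. jog_arm: Moves the arm, as the interface text tells. Its arguments: {"type":"object","properties":{"targets":{"type":"array"},"squeeze":{"type":"number"}},"required":["targets"]}

```bash
mkdir -p pics; cat > h.py <<'E'
import numpy as np, cv2
from scipy.spatial.transform import Rotation as R
from cell import arm
def cloud(name):
    ci=arm.camera_info(name); im,d=arm.grab_frame(name)
    K=np.array(ci["K"]);Rm=R.from_rotvec(np.ravel(ci["rvec"])).as_matrix();t=np.ravel(ci["tvec"])
    v,u=np.mgrid[:384,:512]
    p=np.stack([(u-K[0,2])/K[0,0]*d,(v-K[1,2])/K[1,1]*d,d],-1)
    w=(p-t)@Rm; w[d==0]=np.nan
    return im,d,w
E
python3 - <<'E'
from h import *
s=arm.state();print(s, arm.tip_extent)
ims=[]
for n in("top","side"):
    im,d,w=cloud(n);ims.append(im);np.save(n+".npy",w);cv2.imwrite(f"{n}.png",im)
    ci=arm.camera_info(n);print(n,ci)
cv2.imwrite("pics/top.png",cv2.resize(ims[0],(800,600)));cv2.imwrite("pics/side.png",cv2.resize(ims[1],(800,600)))
E
```

```text
{'clock': 0.0, 'q': array([-1.50208717e+00,  2.45806255e-01,  1.55899966e+00, -2.41790722e-05,
        1.33867591e+00, -1.74106072e-01]), 'qvel': array([ 6.43204104e-06,  6.28721972e-04, -1.35744823e-03, -5.16476205e-04,
       -2.20953350e-04, -1.14310869e-03]), 'effort': array([-2.43048606e-03, -4.15838921e+01, -3.14603376e+01,  6.82729343e-02,
        3.33172653e-02, -1.57234026e-04]), 'ee_pos': array([ 0.1562397 , -0.63035821,  0.21835804]), 'eef_rot': array([-3.11659288e+00, -3.80257035e-01, -1.19337003e-04]), 'force': array([ 0.33968239, -0.15257137,  0.37872487]), 'wrist_torque': array([-0.08866994, -0.0277799 ,  0.07360374]), 'finger_force': 0.0, 'width': 0.09405352828819703} 0.014
top {'K': array([[458.27142917,   0.        , 252.43484211],
       [  0.        , 458.27142917, 196.13182737],
       [  0.        ,   0.        ,   1.        ]]), 'rvec': array([ 2.1879221 , -2.02513886,  0.21293493]), 'tvec': array([-0.04251277,  0.53399293,  1.18203564])}
side {'K': array([[427.58513522,   0.        , 256.15808415],
       [  0.        , 427.58513522, 193.04833277],
       [  0.        ,   0.        ,   1.        ]]), 'rvec': array([ 0.8881021 , -2.28663787,  1.29877966]), 'tvec': array([0.40621382, 0.28453366, 1.16247666])}
```

View pics/top.png

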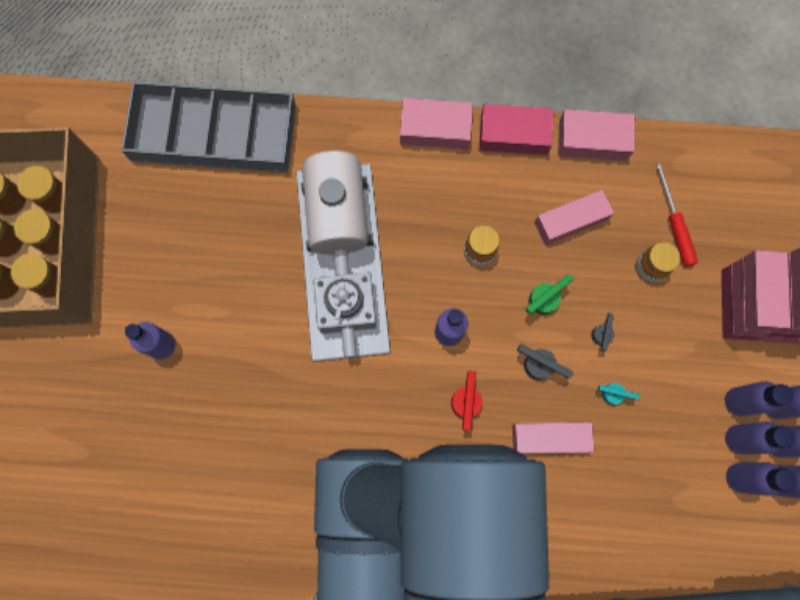

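View pics/side.png

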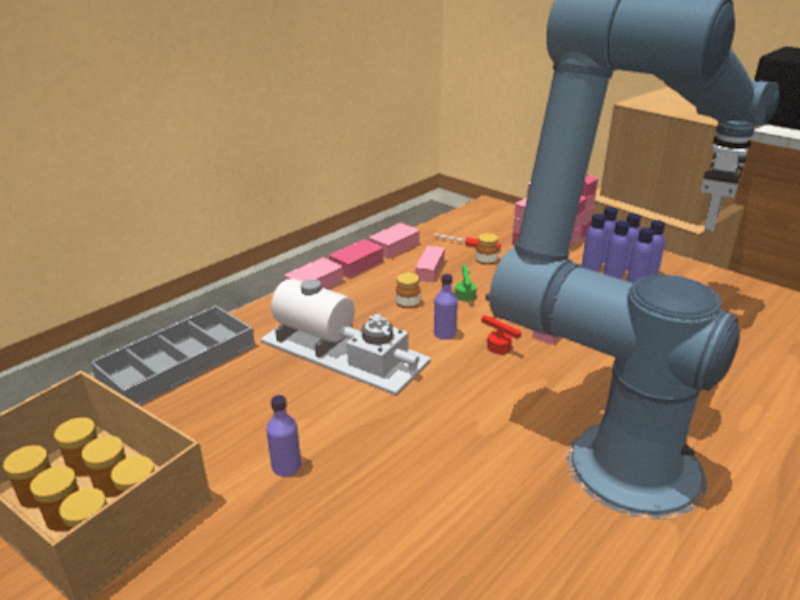

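The top view (800×600) shows the large dark handle at about (544,362), with a smaller dark look-alike at (603,331). The valve stem is at (343,296) and the canister lies above it at (335,200). A bottle stands at (452,327), and the red and green look-alikes sit around the handle.

```bash
cat >> h.py <<'E'
def bar(w,im,c,r,zl,zh):
    m=(np.hypot(w[...,0]-c[0],w[...,1]-c[1])<r)&(w[...,2]>zl)&(w[...,2]<zh)
    return m,w[m]
E
python3 - <<'E'
from h import *
w=np.load("top.npy");im=cv2.imread("top.png")
for u,v in((544,362),(603,331)):
    c=w[int(v*.64),int(u*.64)];print("at",c)
    for zl,zh in((.02,.045),(.05,.075)):
        m,p=bar(w,im,c,.06,zl,zh)
        if m.sum()<5: continue
        rc=cv2.minAreaRect(p[:,:2].astype(np.float32));print(zl,m.sum(),p.mean(0),np.median(p[:,2]),rc)
c=w[int(296*.64),int(343*.64)];print("stem",c)
m,p=bar(w,im,c,.045,.09,.13)
for zl,zh in((.06,.08),(.095,.105),(.107,.117),(.117,.13)):
    m,p=bar(w,im,c,.05,zl,zh)
    if m.sum()>3: print(zl,m.sum(),p.mean(0),cv2.minEnclosingCircle(p[:,:2].astype(np.float32)),cv2.minAreaRect(p[:,:2].astype(np.float32)))
def px(n,wp):
    ci=arm.camera_info(n);return cv2.projectPoints(np.float64([wp]),ci["rvec"],ci["tvec"],ci["K"],None)[0].ravel()
print(px("top",c))
i=im[150:235,180:265];cv2.imwrite("pics/stem.png",cv2.resize(i,(595,595),interpolation=cv2.INTER_CUBIC))
for n,u,v in(("botB",452,318),("botA",133,331),("jar1",484,237),("cart1",575,217),("cart2",553,436),("red",468,402),("green",548,296),("can",331,190),("spout",348,345),("turq",617,393),("cann far",333,165)):
    print(n,w[int(v*.64),int(u*.64)].round(3))
E
```

```text
at [ 0.45905527 -0.25948678  0.067744  ]
0.02 188 [ 0.45571519 -0.25993655  0.02871036] 0.02863672077173347 ((0.45972198247909546, -0.26286280155181885), (0.04922846332192421, 0.05157368630170822), 48.8810920715332)
0.05 232 [ 0.45915419 -0.26163008  0.06268231] 0.06338117052656217 ((0.4601432681083679, -0.26209625601768494), (0.09922895580530167, 0.015814591199159622), 65.13680267333984)
at [ 0.5302367  -0.36981834  0.01733174]
0.02 115 [ 0.52310334 -0.37124732  0.03564388] 0.040736518072219945 ((0.5217921733856201, -0.3712935149669647), (0.061845555901527405, 0.03281001001596451), 11.30771255493164)
stem [0.53353533 0.08455959 0.12290671]
0.06 535 [0.52923861 0.08218141 0.07194622] ((0.5337350964546204, 0.08453815430402756), 0.05007880926132202) ((0.5369594693183899, 0.08541985601186752), (0.0899399146437645, 0.09857531636953354), 10.188462257385254)
0.095 239 [0.53322546 0.08622813 0.09896544] ((0.5329180359840393, 0.0837264209985733), 0.035525210201740265) ((0.5363985300064087, 0.08640831708908081), (0.06137823313474655, 0.06285642832517624), 41.70111083984375)
0.107 52 [0.53636261 0.08613994 0.11343176] ((0.5370190739631653, 0.0860266387462616), 0.018994931131601334) ((0.536716103553772, 0.08784742653369904), (0.034407198429107666, 0.03404775261878967), 75.4727554321289)
0.117 51 [0.53555108 0.08561943 0.12053662] ((0.534025251865387, 0.08250664174556732), 0.014541639015078545) ((0.5361305475234985, 0.08368510752916336), (0.023981723934412003, 0.02324676886200905), 4.238603115081787)
[219. 189.]
botB [ 0.505 -0.095  0.151]
botA [0.447 0.408 0.148]
jar1 [ 0.668 -0.145  0.075]
cart1 [ 0.73  -0.312  0.043]
cart2 [ 0.337 -0.282  0.04 ]
red [ 0.381 -0.135  0.066]
green [ 0.574 -0.262  0.062]
can [0.707 0.12  0.146]
spout [0.464 0.075 0.058]
turq [ 0.418 -0.387  0.046]
cann far [0.757 0.121 0.132]
```

View pics/stem.png

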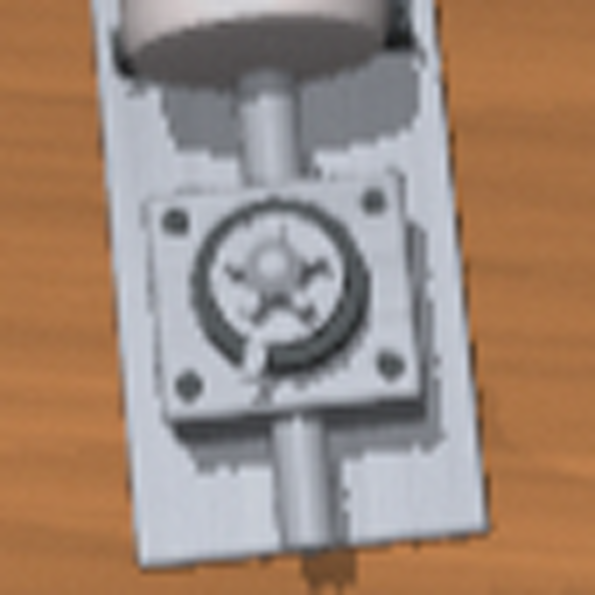

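Emit:
jog_arm(
  targets=[
    {"dp":[0.0,0.0,-0.04],"yaw":0,"hand":0.6},
    {"dp":[0.383,-0.284,-0.04],"yaw":-0.89,"hand":0.6},
    {"dp":[0.383,-0.284,-0.04],"yaw":-0.89,"hand":0.6},
    {"dp":[0.383,-0.284,-0.04],"yaw":-0.89,"hand":0.6},
    {"dp":[0.383,-0.284,-0.04],"yaw":-0.89,"hand":0.6},
    {"dp":[0.383,-0.284,-0.04],"yaw":-0.89,"hand":0.6},
    {"dp":[0.383,-0.284,-0.04],"yaw":-0.89,"hand":0.6},
    {"dp":[0.383,-0.284,-0.04],"yaw":-0.89,"hand":0.6},
    {"dp":[0.383,-0.284,-0.04],"yaw":-0.89,"hand":0.6},
    {"dp":[0.383,-0.284,-0.04],"yaw":-0.89,"hand":0.6},
    {"dp":[0.383,-0.284,-0.04],"yaw":-0.89,"hand":0.6},
    {"dp":[0.383,-0.284,-0.04],"yaw":-0.89,"hand":0.6},
    {"dp":[0.383,-0.284,-0.04],"yaw":-0.89,"hand":0.6},
    {"dp":[0.383,-0.284,-0.04],"yaw":-0.89,"hand":0.6},
    {"dp":[0.383,-0.284,-0.04],"yaw":-0.89,"hand":0.6},
    {"dp":[0.383,-0.284,-0.04],"yaw":-0.89,"hand":0.6},
  ],
)

```text
clock: 1.7
ee_pos: [0.4592, -0.2641, 0.2594]
eef_rot: [-2.652, -1.683, 0.0]
force: [-0.6, -0.2, 0.4]
width: 0.0567
finger_force: 0.0
```

```bash
python3 - <<'E'
from h import *
s=arm.state();Rt=R.from_rotvec(s["eef_rot"]).as_matrix();print(s["clock"],s["q"],s["ee_pos"],Rt[:,0],np.degrees(np.arctan2(Rt[1,0],Rt[0,0])),s["force"])
im,d,w=cloud("wrist");cv2.imwrite("pics/w1.png",im)
m,p=bar(w,im,(.46,-.262),.065,.052,.075)
print(m.sum(),p.mean(0),np.median(p[:,2]),cv2.minAreaRect(p[:,:2].astype(np.float32)))
m,p=bar(w,im,(.46,-.262),.035,.02,.04)
print(m.sum(),cv2.minEnclosingCircle(p[:,:2].astype(np.float32)))
E
```

```text
1.7 [-7.36087620e-01 -7.19161043e-02  1.82235819e+00 -6.78231482e-05
  1.39122984e+00 -2.96292464e-01] [ 0.45920472 -0.26410012  0.25941146] [ 4.25743159e-01  9.04844053e-01 -4.06784641e-05] 64.80228797238252 [-0.63259917 -0.23924755  0.37990811]
837 [ 0.46271803 -0.25911234  0.06334011] 0.06343380756810475 ((0.4618760347366333, -0.26045259833335876), (0.09919469803571701, 0.013282991014420986), 65.0535659790039)
695 ((0.4618883728981018, -0.26079046726226807), 0.026422135531902313)
```

View pics/w1.png

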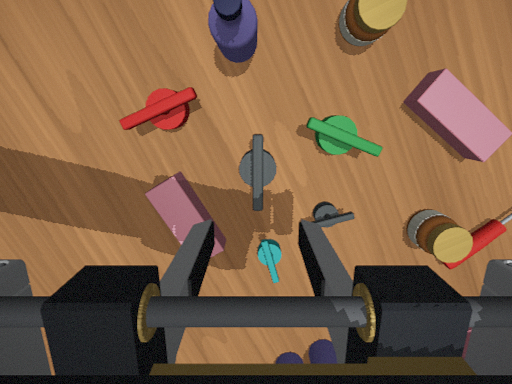

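The wrist view shows the dark handle at (258,168), aligned with the jaw centre line. The bar measures 99×13 mm at z 0.063, which matches the given size.

Emit:
jog_arm(
  targets=[
    {"dp":[0.004,0.001,0.04],"yaw":0,"hand":0.6},
    {"dp":[0.004,0.001,0.08],"yaw":0,"hand":0.6},
    {"dp":[0.004,0.001,0.12],"yaw":0,"hand":0.6},
    {"dp":[0.004,0.001,0.15],"yaw":0,"hand":0.6},
    {"dp":[0.004,0.001,0.17],"yaw":0,"hand":0.6},
    {"dp":[0.004,0.001,0.185],"yaw":0,"hand":0.6},
    {"dp":[0.004,0.001,0.2],"yaw":0,"hand":0.6},
    {"dp":[0.004,0.001,0.208],"yaw":0,"hand":0.6},
    {"dp":[0.004,0.001,0.208],"yaw":0,"hand":0.6},
    {"dp":[0.004,0.001,0.208],"yaw":0,"hand":0.1},
    {"dp":[0.004,0.001,0.208],"yaw":0,"hand":0.0},
    {"dp":[0.004,0.001,0.208],"yaw":0,"hand":0.0},
    {"dp":[0.004,0.001,0.208],"yaw":0,"hand":0.0},
    {"dp":[0.004,0.001,0.208],"yaw":0,"hand":0.0},
    {"dp":[0.004,0.001,0.208],"yaw":0,"hand":0.0},
    {"dp":[0.004,0.001,0.208],"yaw":0,"hand":0.0},
  ],
  squeeze=60,
)

```text
clock: 3.35
ee_pos: [0.4626, -0.2601, 0.0516]
eef_rot: [2.651, 1.685, 0.0]
force: [0.7, -0.2, 0.1]
width: 0.0133
finger_force: 60.0
```

Emit:
jog_arm(
  targets=[
    {"dp":[0,0,-0.03],"yaw":0,"hand":0},
    {"dp":[0,0,-0.07],"yaw":0,"hand":0},
    {"dp":[0,0,-0.12],"yaw":0,"hand":0},
    {"dp":[0,0,-0.17],"yaw":0,"hand":0},
    {"dp":[0,0,-0.21],"yaw":0,"hand":0},
    {"dp":[0.04,-0.015,-0.21],"yaw":0,"hand":0},
    {"dp":[0.08,-0.03,-0.21],"yaw":0,"hand":0},
    {"dp":[0.12,-0.045,-0.21],"yaw":0,"hand":0},
    {"dp":[0.16,-0.06,-0.21],"yaw":0,"hand":0},
    {"dp":[0.2,-0.072,-0.21],"yaw":0,"hand":0},
    {"dp":[0.217,-0.078,-0.21],"yaw":0,"hand":0},
    {"dp":[0.217,-0.078,-0.21],"yaw":0,"hand":0},
    {"dp":[0.217,-0.078,-0.21],"yaw":0,"hand":0},
  ],
)

```text
clock: 4.65
ee_pos: [0.4833, -0.0304, 0.2607]
eef_rot: [-2.65, -1.686, 0.002]
force: [-0.4, 0.0, -3.6]
width: 0.0133
finger_force: 60.0
```

```bash
python3 - <<'E'
from h import *
s=arm.state();Rt=R.from_rotvec(s["eef_rot"]).as_matrix();print(s["clock"],s["q"],s["ee_pos"],np.degrees(np.arctan2(Rt[1,0],Rt[0,0])),s["force"],s["width"])
ci=arm.camera_info("wrist");im,d,w=cloud("wrist");np.save("w2.npy",w);cv2.imwrite("w2.png",im)
c=(.536,.086)
for zl,zh,r in((.095,.104,.04),(.107,.117,.022),(.117,.13,.022)):
    m,p=bar(w,im,c,r,zl,zh)
    if m.sum()>3: print(zl,m.sum(),p.mean(0),cv2.minEnclosingCircle(p[:,:2].astype(np.float32)))
u=cv2.projectPoints(np.float64([[*c,.117]]),ci["rvec"],ci["tvec"],ci["K"],None)[0].ravel();print(u)
# rectified top-down patch at plane z=0.117 (tooth tops), 0.2mm/px, up=+x,left=+y
g=np.arange(-30,30,.1)/1e3
X=c[0]-g[:,None]+0*g[None];Y=c[1]-g[None]+0*g[:,None]
P=np.stack([X,Y,0*X+.117],-1).reshape(-1,3)
q=cv2.projectPoints(P,ci["rvec"],ci["tvec"],ci["K"],None)[0].reshape(600,600,2).astype(np.float32)
cv2.imwrite("rect2.png",cv2.remap(im,q[...,0],q[...,1],cv2.INTER_LINEAR))
a=cv2.resize(im,(400,300));b=cv2.resize(cv2.imread("rect2.png"),(400,400))
o=np.zeros((400,800,3),np.uint8);o[:300,:400]=a;o[:,400:]=b;cv2.imwrite("pics/w2.png",o)
E
```

```text
4.65 [-2.97205267e-01 -1.88639863e-01  1.92506405e+00 -5.15839632e-04
  1.40652742e+00  1.40203227e-01] [ 0.4833029  -0.03040314  0.26074508] 64.94321776135523 [-0.42332053  0.0395638  -3.64782186] 0.013326569978597443
0.095 1314 [0.53609601 0.08736158 0.09954035] ((0.5353874564170837, 0.0898234099149704), 0.03494108468294144)
0.107 366 [0.53850951 0.08699088 0.11386511] ((0.5391768217086792, 0.08770576864480972), 0.019217370077967644)
0.117 384 [0.53904778 0.08744667 0.12037087] ((0.5392088890075684, 0.08776421844959259), 0.011008141562342644)
[254.70123236  61.62102255]
```

View pics/w2.png

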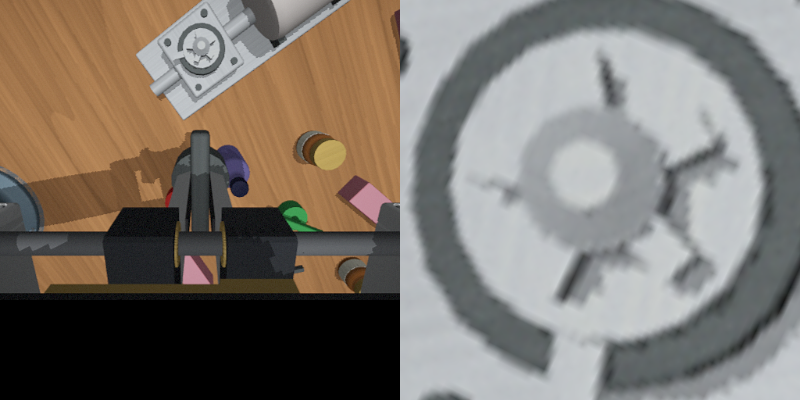

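The stem is at the centre of the rectified patch and its five teeth are visible. I'll get their angle from the depth map.

```bash
python3 - <<'E'
from h import *
w=np.load("w2.npy")
for c in((.5390,.0876),(.5385,.0870),(.5392,.0878)):
    m,p=bar(w,None,c,.0195,.108,.1185)
    d=p[:,:2]-c;r=np.hypot(*d.T);k=r>.0125;a=np.arctan2(d[k,1],d[k,0])
    z=np.exp(5j*a).mean();print(c,k.sum(),"phase mod72:",np.degrees(np.angle(z))/5,abs(z))
    print(np.histogram(np.degrees(a)%360,np.arange(0,361,12))[0])
    # flange ring circle fit
m,p=bar(w,None,(.539,.0876),.045,.095,.103)
h,_=np.histogram(np.hypot(*(p[:,:2]-(.539,.0876)).T),20,(0,.045));print(h)
E
```

```text
(0.539, 0.0876) 263 phase mod72: 7.835373690241108 0.8058561991501381
[24 17  0  0  0 10 27 15  0  0  0 11 24 21  0  0  0  7 24 17  0  0  0 11
 23 18  0  0  0 14]
(0.5385, 0.087) 258 phase mod72: 7.678820063785805 0.7921822931943668
[25 20  1  0  0 14 25 13  0  0  0 16 25 14  0  0  0  7 22 15  0  0  0  4
 26 21  0  0  0 10]
(0.5392, 0.0878) 266 phase mod72: 7.841511801064625 0.8021596264298984
[26 15  0  0  0  9 25 17  0  0  0  8 26 22  0  0  0  7 26 17  0  0  0 14
 23 17  0  0  0 14]
[  0   0   0   0  10  57 104 144 207 272 322  46  42  42  19  19  19   6
   0   0]
```

Emit:
jog_arm(
  targets=[
    {"dp":[0.035,0,0],"yaw":-0.1,"hand":0},
    {"dp":[0.075,0,0],"yaw":-0.2,"hand":0},
    {"dp":[0.11,0,0],"yaw":-0.26,"hand":0},
    {"dp":[0.131,0,0],"yaw":-0.26,"hand":0},
    {"dp":[0.131,0,0.02],"yaw":-0.26,"hand":0},
    {"dp":[0.131,0,0.05],"yaw":-0.26,"hand":0},
    {"dp":[0.131,0,0.065],"yaw":-0.26,"hand":0},
    {"dp":[0.131,0,0.065],"yaw":-0.26,"hand":0},
    {"dp":[0.131,0,0.065],"yaw":-0.26,"hand":0},
  ],
)

```text
clock: 5.6
ee_pos: [0.5398, 0.0875, 0.197]
eef_rot: [2.411, 2.014, 0.001]
force: [-0.2, -0.7, -2.5]
width: 0.0137
finger_force: 60.0
```

```bash
python3 - <<'E'
from h import *
s=arm.state();Rt=R.from_rotvec(s["eef_rot"]).as_matrix();print(s["clock"],s["q"],s["ee_pos"],np.degrees(np.arctan2(Rt[1,0],Rt[0,0])),s["force"])
# target offset in tool axes
t=np.array([.539,.0876])+.0007*Rt[:2,0]-s["ee_pos"][:2];print("tool dxy",t@Rt[:2,0],t@Rt[:2,1])
im,d,w=cloud("wrist")
# held bar: points near TCP, z about ee_z+.013
for zo in (0,):
    m,p=bar(w,im,s["ee_pos"],.07,s["ee_pos"][2]-.005,s["ee_pos"][2]+.03);q=(p-s["ee_pos"])@Rt;k=abs(q[:,1])<.012
    q=q[k];print(k.sum(),q.min(0),q.max(0),np.percentile(q[:,0],[1,99]))
E
```

```text
5.6 [-4.67183387e-02  2.52478224e-02  1.84319786e+00 -7.01342227e-06
  1.27265274e+00  1.32502192e-01] [0.53977832 0.0874853  0.19702805] 79.73153873342275 [-0.17838706 -0.68945355 -2.46285309]
tool dxy 0.000674120822159714 -0.0007863032459262551
3608 [-0.03053351 -0.01197949 -0.02997049] [0.04912008 0.01196619 0.00453895] [-0.02822102  0.04869064]
```

Emit:
jog_arm(
  targets=[
    {"dp":[0.0007,-0.0008,0.01],"yaw":0,"hand":0},
    {"dp":[0.0007,-0.0008,0.02],"yaw":0,"hand":0},
    {"dp":[0.0007,-0.0008,0.026],"yaw":0,"hand":0},
    {"dp":[0.0007,-0.0008,0.029],"yaw":0,"hand":0},
    {"dp":[0.0007,-0.0008,0.031],"yaw":0,"hand":0},
    {"dp":[0.0007,-0.0008,0.033],"yaw":0,"hand":0},
    {"dp":[0.0007,-0.0008,0.034],"yaw":0,"hand":0},
    {"dp":[0.0007,-0.0008,0.034],"yaw":0,"hand":0},
  ],
)

```text
clock: 6.45
ee_pos: [0.5388, 0.0892, 0.1653]
eef_rot: [-2.409, -2.015, 0.001]
force: [-7.8, -0.6, 11.8]
width: 0.0135
finger_force: 60.0
```

Emit:
jog_arm(
  targets=[
    {"dp":[0,0,-0.009],"yaw":0,"hand":0},
    {"dp":[0,0,-0.009],"yaw":0.14,"hand":0},
    {"dp":[0,0,-0.009],"yaw":0.28,"hand":0},
    {"dp":[0,0,-0.009],"yaw":0.42,"hand":0},
    {"dp":[0,0,-0.009],"yaw":0.56,"hand":0},
    {"dp":[0,0,-0.009],"yaw":0.628,"hand":0},
    {"dp":[0,0,-0.009],"yaw":0.628,"hand":0},
    {"dp":[0,0,-0.005],"yaw":0.628,"hand":0},
    {"dp":[0,0,-0.002],"yaw":0.628,"hand":0},
    {"dp":[0,0,0.0],"yaw":0.628,"hand":0},
    {"dp":[0,0,0.002],"yaw":0.628,"hand":0},
    {"dp":[0,0,0.002],"yaw":0.628,"hand":0},
  ],
)

```text
clock: 7.65
ee_pos: [0.539, 0.0889, 0.1603]
eef_rot: [2.914, 1.172, 0.001]
force: [3.1, -0.6, -3.9]
width: 0.0137
finger_force: 60.0
```

```bash
python3 - <<'E'
from h import *
s=arm.state();Rt=R.from_rotvec(s["eef_rot"]).as_matrix();print(s["clock"],s["q"],s["ee_pos"],Rt,np.degrees(np.arctan2(Rt[1,0],Rt[0,0])),s["force"],s["wrist_torque"],s["width"])
E
```

```text
7.65 [-4.40032494e-02  6.49812822e-02  1.87311236e+00 -3.18388496e-04
  1.20251388e+00  7.61936428e-01] [0.53904394 0.088895   0.16034174] [[ 7.21402127e-01  6.92515724e-01  9.71125127e-04]
 [ 6.92516249e-01 -7.21402196e-01 -3.40087680e-04]
 [ 4.65055733e-04  9.17859906e-04 -9.99999471e-01]] 43.829629281550716 [ 3.05437454 -0.64616979 -3.90069733] [-0.28067976 -0.62158022  0.07424235] 0.013717995173419657
```

Emit:
jog_arm(
  targets=[
    {"dp":[0,0,0.003],"yaw":0,"hand":0},
    {"dp":[0,0,0.006],"yaw":0,"hand":0},
    {"dp":[0,0,0.008],"yaw":0,"hand":0},
    {"dp":[0,0,0.01],"yaw":0,"hand":0},
    {"dp":[0,0,0.011],"yaw":0,"hand":0},
    {"dp":[0,0,0.011],"yaw":0,"hand":0},
    {"dp":[0,0,0.011],"yaw":0,"hand":0},
  ],
)

```text
clock: 8.35
ee_pos: [0.5394, 0.0889, 0.1514]
eef_rot: [2.914, 1.172, 0.002]
force: [-0.5, -1.8, 7.7]
width: 0.0133
finger_force: 60.0
```

Emit:
jog_arm(
  targets=[
    {"dp":[0,0,0],"yaw":0.06,"hand":0},
    {"dp":[0,0,0],"yaw":0.12,"hand":0},
    {"dp":[0,0,0],"yaw":0.18,"hand":0},
    {"dp":[0,0,0],"yaw":0.24,"hand":0},
    {"dp":[0,0,0],"yaw":0.3,"hand":0},
    {"dp":[0,0,0],"yaw":0.36,"hand":0},
    {"dp":[0,0,0],"yaw":0.42,"hand":0},
    {"dp":[0,0,0],"yaw":0.48,"hand":0},
    {"dp":[0,0,0],"yaw":0.54,"hand":0},
    {"dp":[0,0,0],"yaw":0.6,"hand":0},
  ],
)

```text
clock: 9.35
ee_pos: [0.5409, 0.0876, 0.1516]
eef_rot: [3.127, 0.256, 0.008]
force: [4.0, -5.7, 4.1]
width: 0.0133
finger_force: 60.1
```

```bash
cat > st.py <<'E'
from h import *
s=arm.state();Rt=R.from_rotvec(s["eef_rot"]).as_matrix();print(s["clock"],s["q"][5],s["ee_pos"],np.degrees(np.arctan2(Rt[1,0],Rt[0,0])),s["force"],s["wrist_torque"],s["effort"][5],s["width"])
E
python3 st.py
```

```text
9.35 1.3637021595410188 [0.5408885  0.08761682 0.15158037] 9.375960809836496 [ 4.04729128 -5.70953098  4.09042667] [-1.21462317 -0.87881794  0.31965791] -0.16512495931237936 0.013257633263301956
```

Emit:
jog_arm(
  targets=[
    {"dp":[0.0005,0.0005,0],"yaw":0.05,"hand":0},
    {"dp":[0.001,0.001,0],"yaw":0.1,"hand":0},
    {"dp":[0.001,0.001,0],"yaw":0.15,"hand":0},
    {"dp":[0.001,0.001,0],"yaw":0.2,"hand":0},
    {"dp":[0.001,0.0013,0],"yaw":0.25,"hand":0},
    {"dp":[0.001,0.0015,0],"yaw":0.3,"hand":0},
  ],
)

```text
clock: 9.95
ee_pos: [0.5413, 0.0868, 0.1515]
eef_rot: [3.132, -0.213, 0.005]
force: [0.7, -4.4, 5.8]
width: 0.0137
finger_force: 60.1
```

```bash
python3 st.py
```

```text
9.95 1.660955394839841 [0.54128141 0.08677357 0.15149801] -7.796983049249507 [ 0.67283659 -4.38286416  5.81599015] [-0.7730257  -0.1976143   0.31347303] -0.0886076339520514 0.013688633618651221
```

Emit:
jog_arm(
  targets=[
    {"dp":[0,0.0005,0],"yaw":0.05,"hand":0},
    {"dp":[0,0.0005,0],"yaw":0.1,"hand":0},
    {"dp":[0,0.0005,0],"yaw":0.15,"hand":0},
    {"dp":[0,0.0005,0],"yaw":0.2,"hand":0},
    {"dp":[0,0.0005,0],"yaw":0.25,"hand":0},
  ],
)

```text
clock: 10.45
ee_pos: [0.5412, 0.0862, 0.1515]
eef_rot: [3.081, -0.602, 0.006]
force: [1.6, -3.9, 6.1]
width: 0.0133
finger_force: 60.1
```

```bash
python3 st.py
```

```text
10.45 1.910015386450532 [0.54120356 0.08619375 0.15151221] -22.113999975121573 [ 1.55036463 -3.92341393  6.05006197] [-0.9255943  -0.23362447  0.31890816] -0.09079038631170988 0.013310219674386128
```

Emit:
jog_arm(
  targets=[
    {"dp":[0,0.0005,0],"yaw":0.05,"hand":0},
    {"dp":[0,0.0005,0],"yaw":0.1,"hand":0},
    {"dp":[0,0.0005,0],"yaw":0.15,"hand":0},
    {"dp":[0,0.0005,0],"yaw":0.2,"hand":0},
  ],
)

```text
clock: 10.85
ee_pos: [0.5411, 0.0858, 0.1515]
eef_rot: [3.006, -0.907, 0.006]
force: [1.3, -5.2, 6.7]
width: 0.0136
finger_force: 60.1
```

```bash
python3 st.py
```

```text
10.85 2.109164921754866 [0.54106329 0.08575055 0.15152453] -33.57610743642116 [ 1.25919933 -5.21724803  6.72404459] [-0.87549465 -0.21228741  0.28439832] -0.09247732814401388 0.013573479523678938
```

Emit:
jog_arm(
  targets=[
    {"dp":[0,0.0003,0],"yaw":0.05,"hand":0},
    {"dp":[0,0.0005,0],"yaw":0.1,"hand":0},
    {"dp":[0,0.0005,0],"yaw":0.15,"hand":0},
    {"dp":[0,0.0005,0],"yaw":0.18,"hand":0},
  ],
)

```text
clock: 11.25
ee_pos: [0.5409, 0.0855, 0.1515]
eef_rot: [2.915, -1.168, 0.007]
force: [2.6, -3.1, 5.0]
width: 0.0143
finger_force: 65.8
```

```bash
python3 st.py
```

```text
11.25 2.2850445979537723 [0.54091465 0.08545385 0.15152719] -43.66317910647671 [ 2.60804874 -3.07633885  4.95438348] [-0.70678266 -0.40410317  1.46834252] 1.2672531232237816 0.0143344752596476
```

Emit:
jog_arm(
  targets=[
    {"dp":[0,0,0],"yaw":0.0,"hand":0},
    {"dp":[0,0,0],"yaw":0.0,"hand":0},
    {"dp":[0,0,0],"yaw":0,"hand":0},
    {"dp":[0,0,0],"yaw":-0.03,"hand":0},
    {"dp":[0,0,0],"yaw":-0.03,"hand":0.3},
    {"dp":[0,0,0],"yaw":-0.03,"hand":0.5},
    {"dp":[0,0,0],"yaw":-0.03,"hand":0.5},
    {"dp":[0,0,0],"yaw":-0.03,"hand":0.5},
    {"dp":[0,0,-0.01],"yaw":-0.03,"hand":0.5},
    {"dp":[0,0,-0.03],"yaw":-0.03,"hand":0.5},
    {"dp":[0,0,-0.06],"yaw":-0.03,"hand":0.5},
    {"dp":[0,0,-0.1],"yaw":-0.03,"hand":0.5},
    {"dp":[-0.04,0,-0.13],"yaw":-0.03,"hand":0.5},
    {"dp":[-0.06,0,-0.13],"yaw":-0.03,"hand":0.5},
    {"dp":[-0.06,0,-0.13],"yaw":-0.03,"hand":0.5},
  ],
)

```text
clock: 12.75
ee_pos: [0.495, 0.1294, 0.2803]
eef_rot: [-2.932, 1.125, -0.002]
force: [-0.1, -0.4, 0.5]
width: 0.0469
finger_force: 0.0
```

```bash
python3 st.py; python3 - <<'E'
from h import *
im,d,w=cloud("wrist");c=(.5395,.0876)
m,p=bar(w,im,c,.065,.145,.175)
print(m.sum(),np.median(p[:,2]),cv2.minAreaRect(p[:,:2].astype(np.float32)))
m,p=bar(w,im,c,.03,.115,.135)
print(m.sum(),np.median(p[:,2]),cv2.minEnclosingCircle(p[:,:2].astype(np.float32)))
cv2.imwrite("pics/w3.png",im)
E
```

```text
12.75 2.3369903470700546 [0.49498515 0.12938534 0.28030881] -41.974487273630835 [-0.10814498 -0.38068312  0.54725253] [ 0.1142945   0.00365419 -0.00682678] 0.11895360890775919 0.0469180802856256
1507 0.16355869416006943 ((0.5399250984191895, 0.08769801259040833), (0.013992121443152428, 0.09971147775650024), 56.650150299072266)
1182 0.12880589685728128 ((0.5398612022399902, 0.08776397258043289), 0.026569630950689316)
```

View pics/w3.png

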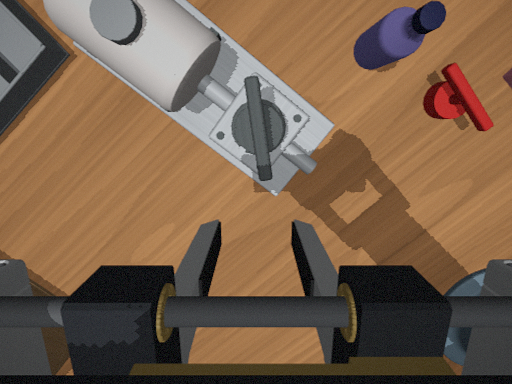

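The handle is home: hub top at z 0.129 and bar top at 0.1635. The bar sits at -33.4° though, while the tool reached -43.7°, so the grip twisted at the stop. I'll grip again in line with the bar and check that it really is the stop.

Emit:
jog_arm(
  targets=[
    {"dp":[0.03,0.0,0],"yaw":-0.08,"hand":0.5},
    {"dp":[0.061,0.001,0],"yaw":-0.15,"hand":0.5},
    {"dp":[0.061,0.001,0.03],"yaw":-0.15,"hand":0.5},
    {"dp":[0.061,0.001,0.07],"yaw":-0.15,"hand":0.5},
    {"dp":[0.061,0.001,0.1],"yaw":-0.15,"hand":0.5},
    {"dp":[0.061,0.001,0.12],"yaw":-0.15,"hand":0.5},
    {"dp":[0.061,0.001,0.128],"yaw":-0.15,"hand":0.5},
    {"dp":[0.061,0.001,0.128],"yaw":-0.15,"hand":0.5},
    {"dp":[0.061,0.001,0.128],"yaw":-0.15,"hand":0},
    {"dp":[0.061,0.001,0.128],"yaw":-0.15,"hand":0},
    {"dp":[0.061,0.001,0.128],"yaw":-0.15,"hand":0},
    {"dp":[0.061,0.001,0.128],"yaw":-0.15,"hand":0},
    {"dp":[0.061,0.001,0.128],"yaw":-0.15,"hand":0},
    {"dp":[0.061,0.001,0.128],"yaw":-0.15,"hand":0},
  ],
)

```text
clock: 14.2
ee_pos: [0.5408, 0.0859, 0.1521]
eef_rot: [3.007, -0.905, 0.001]
force: [-1.2, -2.7, 3.8]
width: 0.0135
finger_force: 60.0
```

```bash
python3 st.py
```

```text
14.2 2.106957349878643 [0.5407722  0.08587678 0.15207681] -33.51084646099859 [-1.22921359 -2.66949234  3.77874467] [-0.42159996  0.3483055   0.07756263] 0.06875937804579735 0.013542307418274734
```

Emit:
jog_arm(
  targets=[
    {"dp":[0,0,0.0005],"yaw":0.03,"hand":0},
    {"dp":[0,0,0.0005],"yaw":0.06,"hand":0},
    {"dp":[0,0,0.0005],"yaw":0.08,"hand":0},
    {"dp":[0,0,0.0005],"yaw":0.08,"hand":0},
  ],
)

```text
clock: 14.6
ee_pos: [0.5409, 0.0857, 0.1521]
eef_rot: [2.969, -1.023, 0.001]
force: [-4.2, -3.1, 7.7]
width: 0.0137
finger_force: 60.8
```

```bash
python3 st.py
```

```text
14.6 2.1861163693150756 [0.54086115 0.08574792 0.15206661] -38.01402638775101 [-4.16299493 -3.05014908  7.67655266] [-0.51283057  0.67503417  0.75400906] 0.8462564460933208 0.013738035189697316
```

Emit:
jog_arm(
  targets=[
    {"dp":[0,0,-0.0005],"yaw":-0.02,"hand":0},
    {"dp":[0,0,-0.0005],"yaw":-0.03,"hand":0},
    {"dp":[0,0,-0.0005],"yaw":-0.03,"hand":0.5},
    {"dp":[0,0,-0.0005],"yaw":-0.03,"hand":0.5},
    {"dp":[0,0,-0.0005],"yaw":-0.03,"hand":0.5},
    {"dp":[0,0,-0.0005],"yaw":-0.03,"hand":0.5},
    {"dp":[0,0,-0.01],"yaw":-0.03,"hand":0.5},
    {"dp":[0,0,-0.03],"yaw":-0.03,"hand":0.5},
    {"dp":[0,0,-0.06],"yaw":-0.03,"hand":0.5},
    {"dp":[0,0,-0.1],"yaw":-0.03,"hand":0.5},
    {"dp":[-0.04,0,-0.13],"yaw":-0.03,"hand":0.5},
    {"dp":[-0.06,0,-0.13],"yaw":-0.03,"hand":0.5},
    {"dp":[-0.06,0,-0.13],"yaw":-0.03,"hand":0.5},
    {"dp":[-0.06,0,-0.13],"yaw":-0.03,"hand":0.5},
  ],
)

```text
clock: 16.0
ee_pos: [0.4935, 0.1233, 0.2811]
eef_rot: [2.985, -0.98, 0.001]
force: [0.6, -0.5, -0.2]
width: 0.047
finger_force: 0.0
```

```bash
python3 st.py; python3 - <<'E'
from h import *
im,d,w=cloud("wrist");c=(.5395,.0876)
m,p=bar(w,im,c,.065,.145,.175)
print(m.sum(),np.median(p[:,2]),p[:,2].min(),cv2.minAreaRect(p[:,:2].astype(np.float32)))
E
```

```text
16.0 2.2272266300939783 [0.49349409 0.12327644 0.28105969] -36.36800182290505 [ 0.61780477 -0.45433417 -0.15655576] [ 0.1013526   0.02698621 -0.00386781] 0.005824767431477085 0.04700964563055388
1490 0.16352251736519927 0.1600940137900796 ((0.5397831201553345, 0.08784845471382141), (0.013989832252264023, 0.09926310926675797), 56.70521545410156)
```

The bar is still at -33.3°, so it is at the stop, and it is still home and free of the gripper.

```bash
python3 -c "
from cell import arm
print(arm.job_done())"
```

```text
the job is handed in; nothing more can be done
None
```

The T-handle is home on the stem, the valve is turned clockwise to its stop and the gripper is clear; I handed the job in at about 16 s, but it returned no verdict.

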